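Press the tube saddle home in the cradle base

TASK

The cradle base on the bench still lacks its second tube saddle. Take the loose saddle with the notch between two horns in its top (not the end stop with its narrow plain plate, which must stay where it is), set its foot in the empty pocket with its plate standing across the base like the saddle already fitted, and press it down firmly until the foot is fully home, flush with the top of the base. Then let go of it.

Things in the scene. Friction and masses are not known exactly. Their poses are not given: they have to be found in the camera images.
- saddle_grip (a point): Loose grey plastic saddle, 60 g: foot 52 x 34 x 12 mm (lower edge rounded), on its middle an upright plate 52 wide, 12 thick, its top 60 mm above the underside with a notch 32 wide, 14 deep between two horns. Point: middle of the plate, 34 mm above the underside; pinch here across the 12 mm, fingertips above the foot. x along the 52 mm, y across the plate, z up; a half turn is the same.
- pocket (a point): Empty dark-floored pocket in the cradle base: middle of its mouth, level with the base's top, 22 mm above the bench. 64 (x) x 46 (y) mm, 12 deep: 6 mm play round the foot. Saddle's x goes along this x. Sprung rollers on the long sides hold the foot 6 mm proud; a push of 5 to 8 N drives it past them to the hard floor, where they centre and hold it. Seated, saddle_grip is 22 mm above this point. z up.
- cradle_base: Aluminium block 96 (x) x 230 (y) x 22 mm, fixed to the bench; origin at the centre of its underside, z up. Its pocket towards -y (60 mm from the centre) is empty; the one 60 mm towards +y already holds a saddle like the loose one, for good, that stands 48 mm above the block's top.
- end_stop_grip (a point): End stop, to be left alone: same foot and material as the saddle, but its plate is narrow (24 x 12 mm, top 60 mm above the underside) with a plain straight top, no notch. Point: middle of the plate, 34 mm above the underside. x along the 24 mm, z up. It stands near the saddle; which of them stands left or right varies.
Not all that is in view belongs to the job. What is shaped like the part that bears saddle_grip but yellow is not meant.

How it is judged:
By the outcome, as a careful person would: the job done as asked, in the order asked, and still so for the second after the job is handed in, with the robot touching nothing.
It also fails if it takes over 35 s, if anything falls off the work surface, if the arm or the gripper's body presses on something with over 40 N, if the wrist force passes 120 N, or if a joint passes its speed limit or range.

ROBOT

A 7-joint arm with a two-finger parallel gripper is mounted at the origin on a cart in front of the work surface, level with it; the furniture and walls round the work are solid. World frame = base frame: x ahead of the robot, y to its left, z up, the work surface at z = 0. Lengths are in mm, angles in rad, forces in N, time in s.
With the tool pointing down it reaches from about 400 to 875 mm from the base axis. Payload 4.4 kg.
Tool frame: the origin (TCP) lies where the fingers leave the gripper's body, on its centre line; the fingertips stand 73 mm ahead of it and the grasp point (between the pads) lies 54 mm ahead of it; z points along the fingers, y is the line along which they close (so a half turn about z gives the same grasp; the last joint's range is limited). The gripper opens to 85 mm and grips with 20 to 120 N. Pads are 22 mm wide; open, the fingers measure 114 mm over their backs; the gripper's body (76 mm by 85 mm) begins 54 mm behind the grasp point. The pads swing forward as they close: fully open they stand 13 mm farther back than shut.
Start: joints at [1.102, 0.628, 0.038, 1.517, -0.027, 0.996, -0.02], TCP at [254.823, -597.982, 303.913] pointing down, gripper open.
Joint ranges: [-3.06, 3.06], [-0.37, 2.12], [-1.25, 1.32], [0.18, 2.47], [-1.1, 4.24], [0.23, 1.98], [-2.94, 2.94]. Speed limits (rad/s): [2.57, 2.57, 3.14, 3.14, 3.14, 3.14, 3.14].

INTERFACE

Orientations are given as [roll, pitch, yaw] about the fixed x, y, z axes, in that order (R = Rz(yaw) Ry(pitch) Rx(roll)).
In Python, from cell import ctrl gives the robot as it stands.
- The arm moves only by the tool send_rows, never from a script. Its argument "rows" is a list that holds one entry, the list of rows, each a list of 6 numbers: the shift along the tool's x, y, z in cm, then the turn, a rotation vector about the tool's x, y, z in rad. In form: [[[tx, ty, tz, wx, wy, wz], ...]]. A call has 1 to 10 rows; each row is the pose to reach, as a shift and turn from the pose commanded when the call began, along the tool's axes at that moment; what a row does not reach only later rows make up. A row lasts 1/10 s, in which the tool goes at most 50 mm and 8.59 degrees, less where a joint would pass 70% of its speed; a pose out of reach is approached as far as the arm can. A call with a gripper value outside its range is refused whole. "grip" is the closure in counts, from 0 (fully open) to 255 (shut), set as the call begins (left out, the last holds). The fingers move at their own pace and stop on an object; the grip force is fixed at half the most. Time passes only in rows, so rows that repeat a pose let the fingers close. It gives the time, the measured TCP pose, the force, the opening and the grip force at its end, in the units of the state.
- ctrl.read_state(): the state, without advancing time (a new reading comes with each control period).
- ctrl.get_image(name): name is "scene" or "side" or "wrist"; returns a dict with "pixels" (420x560x3 uint8, red, green, blue), "fx", "fy", "cx", "cy" (pixels), "extrinsics" (4x4, takes a point from camera to world coordinates); the wrist camera has in their place "mount" (4x4, takes a point from camera to tool coordinates, whose origin is the TCP and whose axes are the flange's). Camera axes: x right, y up, looking along -z (the intrinsics and any distortion apply to the point x, -y, -z); pixel columns grow to the right and rows downward; lengths in mm; the calibration is good to about 2 mm. A picture is of the moment at which its call begins: read the wrist's pose just before it. There is no depth.
- ctrl.finish_job(): hands the job in; it is judged then, once.
The state is a dict: "clock": time; "qpos": joint angles; "qd": joint speeds; "tau": joint torques, N m; "eef_pos": TCP position; "tool_rot": TCP orientation; "force": force on the tool from outside, world axes, zero at the start; "torque": the same for the moment, N m; "width": finger opening in mm; "gripper_force": force on a finger pad.
Only numpy, scipy, OpenCV 4.12 (cv2) and the standard library are available. Lean on these libraries where they do the work, as an engineer would, in place of code of your own. Each camera call takes 0.05 s, during which the arm holds its last target. There are 200 camera calls.

## Working session

There is one attempt and no reset: what is moved stays moved. The work goes in short steps, Python scripts to look and compute and a tool call to move; the robot and the scene stay as the last step left them, time stands still between calls to the robot, and variables do not carry over. Pictures are saved under pics/ and viewed, at most 10 in all, crops included, and the job is handed in when it is done.

Besides the shell and the picture viewer there is one more tool, called by a JSON object that holds its "method" and its "body". send_rows: Moves the arm, as the interface text tells. Its arguments: {"type":"object","properties":{"rows":{"type":"array","items":{"type":"array","items":{"type":"array","items":{"type":"number"}}}},"grip":{"type":"number"}},"required":["rows"]}

```bash
mkdir -p pics; ls; cat > h.py <<'E'
import numpy as np, cv2, json, pickle
from scipy.spatial.transform import Rotation as R
from cell import ctrl
def snap(n,f):
    s=ctrl.read_state(); d=ctrl.get_image(n)
    if n=="wrist":
        T=np.eye(4);T[:3,:3]=R.from_euler('xyz',s["tool_rot"]).as_matrix();T[:3,3]=s["eef_pos"]
        d["extrinsics"]=T@np.array(d["mount"])
    cv2.imwrite(f,cv2.cvtColor(d["pixels"],cv2.COLOR_RGB2BGR)); pickle.dump(d,open(f+".pkl","wb")); return s,d
def load(f): return pickle.load(open(f+".pkl","rb"))
def pt(d,u,v,z):
    E=np.array(d["extrinsics"]); r=E[:3,:3]@np.array([(u-d["cx"])/d["fx"],-(v-d["cy"])/d["fy"],-1]); o=E[:3,3]
    return (o+r*(z-o[2])/r[2]).round(1)
def pix(d,p):
    E=np.array(d["extrinsics"]); c=np.linalg.inv(E)@np.append(p,1); return (round(d["cx"]+d["fx"]*c[0]/-c[2],1),round(d["cy"]-d["fy"]*c[1]/-c[2],1))
E
python3 - <<'E'
from h import *
a=snap("scene","pics/scene.png");b=snap("side","pics/side.png")
print(a[0]["eef_pos"],a[0]["tool_rot"],a[0]["clock"])
for x in (a,b): print({k:np.array(v).round(3).tolist() for k,v in x[1].items() if k!="pixels"})
cv2.imwrite("pics/both.png",cv2.cvtColor(np.vstack([a[1]["pixels"],b[1]["pixels"]]),cv2.COLOR_RGB2BGR)) if 0 else 0
E
```

```text
pics
[ 254.65194166 -597.51556201  302.99548005] [-3.13973789e+00  2.42573898e-05  4.02804268e-01] 0.0
{'fx': 432.13, 'fy': 432.13, 'cx': 283.735, 'cy': 210.973, 'extrinsics': [[0.551, 0.437, -0.711, -98.843], [-0.835, 0.291, -0.467, -488.042], [0.003, 0.851, 0.525, 491.251], [0.0, 0.0, 0.0, 1.0]]}
{'fx': 397.385, 'fy': 397.385, 'cx': 280.074, 'cy': 209.046, 'extrinsics': [[-0.834, 0.255, -0.49, 85.744], [-0.552, -0.367, 0.748, 540.098], [0.011, 0.894, 0.447, 439.142], [0.0, 0.0, 0.0, 1.0]]}
```

View pics/scene.png

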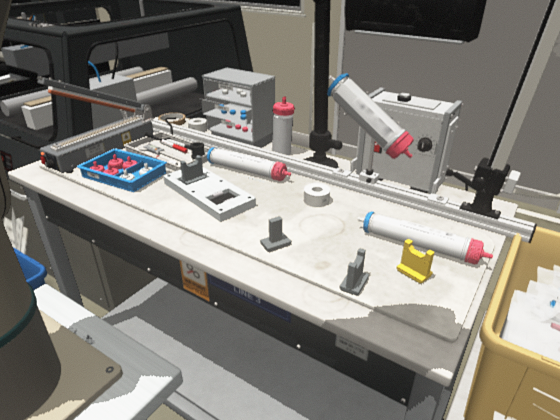

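View pics/side.png

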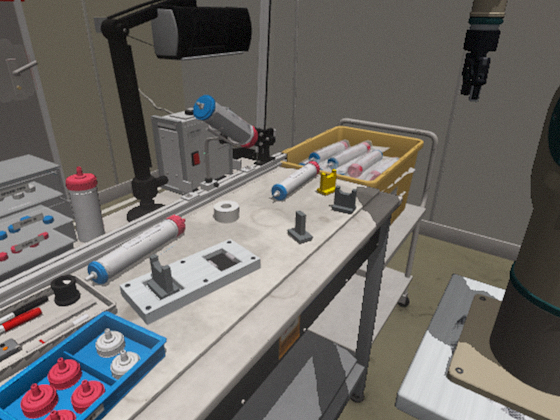

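Candidates in the scene view:
- Grey part at (355,272), side (345,200): wide, and looks notched.
- Grey part at (276,235), side (300,228): narrow plate, so the end stop.
- Yellow part at (416,260): decoy.
- Fitted saddle at (190,170).

I choose the one at (355,272) and will check it in a close crop.

```bash
python3 - <<'E'
from h import *
a=load("pics/scene.png");b=load("pics/side.png")
A=cv2.resize(a["pixels"][225:305,310:410],(800,640),interpolation=2)[:600]
A=cv2.resize(a["pixels"][235:305,325:395],(400,400),interpolation=2)
B=cv2.resize(b["pixels"][165:235,310:380],(400,400),interpolation=2)
C=cv2.resize(a["pixels"][175:225,190:270],(400,200),interpolation=2)
D=cv2.resize(b["pixels"][235:285,190:270],(400,200),interpolation=2)
cv2.imwrite("pics/crop.png",cv2.cvtColor(np.vstack([np.hstack([A,B]),np.hstack([C,D])]),cv2.COLOR_RGB2BGR))
print(pt(a,354,285,0),pt(b,343,208,0),"pocket",pt(a,218,197,22),pt(b,221,260,22))
E
```

```text
[ 433.5 -281.7    0. ] [ 440.6 -288.9    0. ] pocket [506.1  80.8  22. ] [515.4  81.9  22. ]
```

View pics/crop.png

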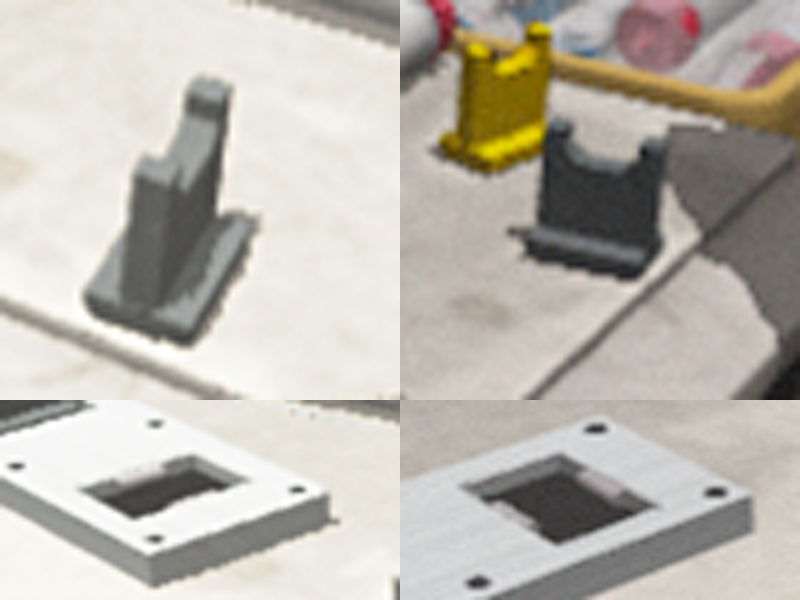

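```bash
python3 - <<'E'
from h import *
a=load("pics/scene.png");b=load("pics/side.png")
for n,d,l in (("horn scene",a,[(352.6,263.9),(361.4,250)]),("horn side",b,[(338,187.4),(354.6,190.4)])):
    p=[pt(d,*q,60) for q in l]; e=p[1]-p[0]; print(n,p,(p[0]+p[1])/2,np.hypot(*e[:2]),np.arctan2(e[1],e[0]))
for d,l in ((a,[(206.4,192.8),(228,186.2),(239.6,191),(217.4,198.6)]),(b,[(202.4,252.4),(222.6,246),(242,256.6),(222,264)])):
    p=np.array([pt(d,*q,22) for q in l]); print(p[:,:2].tolist(),p.mean(0),[(np.hypot(*(p[(i+1)%4]-p[i])[:2]).round(1),np.arctan2(*(p[(i+1)%4]-p[i])[1::-1]).round(3)) for i in range(4)])
E
```

```text
horn scene [array([ 412.8, -283.3,   60. ]), array([ 454.3, -279.4,   60. ])] [ 433.55 -281.35   60.  ] 41.68285019045603 0.0937007118856079
horn side [array([ 450.5, -270.5,   60. ]), array([ 410.2, -277. ,   60. ])] [ 430.35 -273.75   60.  ] 40.82082801707973 -2.981679530431574
[[506.1, 114.5], [556.5, 94.4], [553.4, 58.5], [500.0, 77.3]] [529.     86.175  22.   ] [(np.float64(54.3), np.float64(-0.379)), (np.float64(36.0), np.float64(-1.657)), (np.float64(56.6), np.float64(2.803)), (np.float64(37.7), np.float64(1.408))]
[[561.9, 82.4], [545.3, 42.9], [490.4, 50.8], [505.3, 90.8]] [525.725  66.725  22.   ] [(np.float64(42.8), np.float64(-1.969)), (np.float64(55.5), np.float64(2.999)), (np.float64(42.7), np.float64(1.214)), (np.float64(57.2), np.float64(-0.147))]
```

```bash
cat >> h.py <<'E'
def to(p,yaw):
    s=ctrl.read_state(); M=R.from_euler('xyz',s["tool_rot"]); G=R.from_euler('xyz',[np.pi,0,yaw])
    print("t",s["clock"],"pos",s["eef_pos"].round(1),s["tool_rot"].round(3),"cm",(M.inv().apply(np.array(p)-s["eef_pos"])/10).round(2),"rv",(M.inv()*G).as_rotvec().round(3))
E
python3 - <<'E'
from h import *
to([432,-278,210],0.13)
a=load("pics/scene.png"); print(pt(a,276,244,0))
d=ctrl.get_image("wrist"); print(np.round(d["mount"],2).tolist(),d["fx"],d.keys())
E
```

```text
t 0.1 pos [ 254.7 -597.6  303.1] [-3.14   0.     0.403] cm [ 28.84 -22.43   9.34] rv [-0.002  0.     0.273]
[ 457.6 -105.2   -0. ]
[[-0.0, 0.97, 0.26, 64.74], [1.0, 0.0, -0.0, 1.26], [-0.0, 0.26, -0.97, -70.88], [0.0, 0.0, 0.0, 1.0]] 293.48550515067654 dict_keys(['pixels', 'fx', 'fy', 'cx', 'cy', 'mount'])
```

{"method": "send_rows", "body": {"rows": [[[4, -3, 1.2, 0, 0, 0.04], [8, -6, 2.4, 0, 0, 0.08], [12, -9.2, 3.6, 0, 0, 0.12], [16, -12.4, 4.8, 0, 0, 0.16], [20, -15.5, 6, 0, 0, 0.2], [24, -18.6, 7.5, 0, 0, 0.24], [27, -21, 8.7, 0, 0, 0.27], [28.8, -22.4, 9.3, 0, 0, 0.27], [28.8, -22.4, 9.3, 0, 0, 0.27]]], "grip": 110}}

```text
clock: 1.05
eef_pos: [434.0, -273.9, 209.7]
tool_rot: [-3.138, 0.001, 0.141]
force: [-0.6, -0.1, -1.1]
width: 48.9
gripper_force: 0.0
```

```bash
python3 - <<'E'
from h import *
s,d=snap("wrist","pics/w1.png"); print(s["eef_pos"],s["tool_rot"],s["clock"],s["width"],s["force"])
for p in ([410,-281,60],[454,-275,60],[432,-278,0]): print(pix(d,p))
E
```

```text
[ 433.95621976 -273.8718959   209.66977565] [-3.13757731e+00  6.77767301e-04  1.40984492e-01] 1.05 48.882547791663725 [-0.63464204 -0.07948276 -1.10510569]
(np.float64(281.7), np.float64(247.0))
(np.float64(282.2), np.float64(192.9))
(np.float64(281.4), np.float64(202.7))
```

View pics/w1.png

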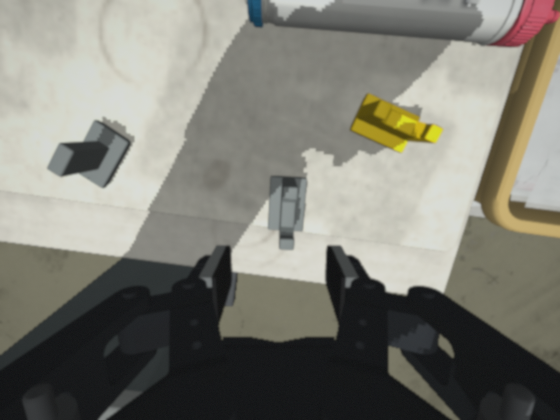

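The wrist view shows the saddle at (288,210), end stop at (90,155) and yellow decoy at (400,122). I'll zoom in on the saddle.

```bash
python3 - <<'E'
from h import *
d=load("pics/w1.png")
cv2.imwrite("pics/w1c.png",cv2.cvtColor(cv2.resize(d["pixels"][165:260,250:330],None,fx=6,fy=6,interpolation=2),cv2.COLOR_RGB2BGR))
E
```

```text
(no output)
```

View pics/w1c.png

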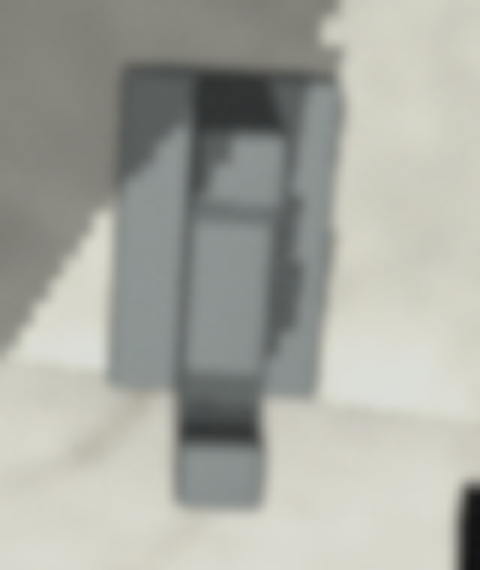

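```bash
python3 - <<'E'
from h import *
d=load("pics/w1.png")
f=lambda x,y:(250+x/6,165+y/6)
p=pt(d,*f(243,132),60);q=pt(d,*f(220,505),60);e=p-q
print(p,q,(p+q)/2,np.hypot(*e[:2]),np.arctan2(e[1],e[0]))
c=np.array([pt(d,*f(*x),11) for x in((125,68),(340,85),(318,393),(110,385))]);print(c,c.mean(0)); e=c[0]+c[1]-c[2]-c[3];print(np.arctan2(e[1],e[0]))
m=((p+q)/2+c.mean(0))/2;print(m)
to([m[0],m[1],90],0.085)
E
```

```text
[ 459.4 -280.6   60. ] [ 408.7 -285.2   60. ] [ 434.05 -282.9    60.  ] 50.90825080475658 0.09048204619248242
[[ 458.  -264.3   11. ]
 [ 460.1 -297.5   11. ]
 [ 410.2 -302.2   11. ]
 [ 406.8 -268.8   11. ]] [ 433.775 -283.2     11.   ]
0.09074906939974213
[ 433.9125 -283.05     35.5   ]
t 1.1 pos [ 432.9 -276.8  210.3] [-3.14e+00  1.00e-03  1.38e-01] cm [ 0.03  0.66 12.03] rv [-0.002  0.001  0.053]
```

{"method": "send_rows", "body": {"rows": [[[0.1, 0.6, 3, 0, 0, 0.045], [0.1, 0.6, 6.5, 0, 0, 0.045], [0.1, 0.6, 10, 0, 0, 0.045], [0.1, 0.6, 12.0, 0, 0, 0.045], [0.1, 0.6, 12.0, 0, 0, 0.045], [0.1, 0.6, 12.0, 0, 0, 0.045]]]}}

```text
clock: 1.7
eef_pos: [433.3, -286.2, 91.3]
tool_rot: [3.141, 0.0, 0.086]
force: [-0.3, 0.1, 0.6]
width: 48.8
gripper_force: 0.0
```

{"method": "send_rows", "body": {"rows": [[[0, 0, 0, 0, 0, 0], [0, 0, 0, 0, 0, 0], [0, 0, 0, 0, 0, 0], [0, 0, 0, 0, 0, 0], [0, 0, 0, 0, 0, 0]]], "grip": 255}}

```text
clock: 2.2
eef_pos: [434.4, -285.3, 92.3]
tool_rot: [3.14, -0.002, 0.088]
force: [-0.7, -0.5, 7.2]
width: 11.2
gripper_force: 59.6
```

```bash
python3 - <<'E'
from h import *
s=ctrl.read_state();print(s)
to([527,76,230],-0.25)
E
```

```text
{'clock': 2.2, 'qpos': array([ 0.48021191,  0.78813013,  0.07103793,  2.02999411, -0.15739993,
        0.32602861, -0.80358631]), 'qd': array([ 0.00191563, -0.00172157, -0.00048884,  0.00115445,  0.00041186,
        0.00143184,  0.00164952]), 'tau': array([-1.19277444e-01, -4.84350443e+01,  1.57597527e+00, -6.93158180e+00,
       -1.90097094e-02, -2.15396709e-01,  5.03111689e-03]), 'eef_pos': array([ 434.3924195 , -285.3305708 ,   92.27760954]), 'tool_rot': array([ 3.14007117e+00, -1.93026395e-03,  8.77524911e-02]), 'force': array([-0.70205163, -0.53860983,  7.18387466]), 'torque': array([0.03293023, 0.10507133, 0.00249163]), 'gripper_force': 59.607878000533674, 'width': 11.241023604391351}
t 2.2 pos [ 434.4 -285.3   92.3] [ 3.14e+00 -2.00e-03  8.80e-02] cm [ 12.42 -35.16 -13.8 ] rv [ 0.001 -0.002  0.338]
```

{"method": "send_rows", "body": {"rows": [[[0, 0, -4, 0, 0, 0], [0, -0.5, -8, 0, 0, 0], [0.5, -4, -12, 0, 0, 0.04], [1.2, -8, -13.8, 0, 0, 0.08], [2, -12.5, -13.8, 0, 0, 0.12], [2.7, -17, -13.8, 0, 0, 0.17], [3.4, -21.5, -13.8, 0, 0, 0.22], [4.1, -26, -13.8, 0, 0, 0.27], [4.8, -30.5, -13.8, 0, 0, 0.32], [5.4, -35, -13.8, 0, 0, 0.34]]]}}

```text
clock: 3.2
eef_pos: [456.8, 70.6, 229.5]
tool_rot: [-3.141, -0.001, -0.253]
force: [1.7, 0.1, -0.4]
width: 11.2
gripper_force: 58.6
```

{"method": "send_rows", "body": {"rows": [[[0.4, -2.4, 0, 0, 0, 0], [0.4, -2.4, 0, 0, 0, 0], [0.4, -2.4, 0, 0, 0, 0], [0.4, -2.4, 0, 0, 0, 0]]]}}

```text
clock: 3.6
eef_pos: [466.4, 89.5, 229.1]
tool_rot: [3.141, 0.0, -0.254]
force: [-0.3, 0.1, -0.5]
width: 10.7
gripper_force: 58.6
```

```bash
python3 - <<'E'
from h import *
s,d=snap("wrist","pics/w2.png"); print(s["eef_pos"],s["tool_rot"],s["clock"],s["width"],s["force"])
print(pix(d,[527,76,22]))
E
```

```text
[466.35366358  89.53149888 229.13911942] [ 3.14101881e+00  7.40890372e-05 -2.53915935e-01] 3.6 10.695435057162104 [-0.27924925  0.11360876 -0.47438691]
(np.float64(274.2), np.float64(135.7))
```

View pics/w2.png

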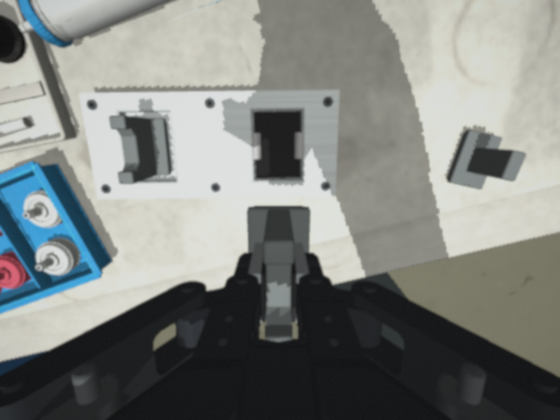

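The pocket shows at about (278,146), the held saddle's foot edge at (279,207), and the fitted saddle at (145,148). I'll zoom in on the pocket and the foot.

```bash
python3 - <<'E'
from h import *
d=load("pics/w2.png")
cv2.imwrite("pics/w2c.png",cv2.cvtColor(cv2.resize(d["pixels"][85:205,195:355],None,fx=5,fy=5,interpolation=2),cv2.COLOR_RGB2BGR))
E
```

```text
(no output)
```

View pics/w2c.png

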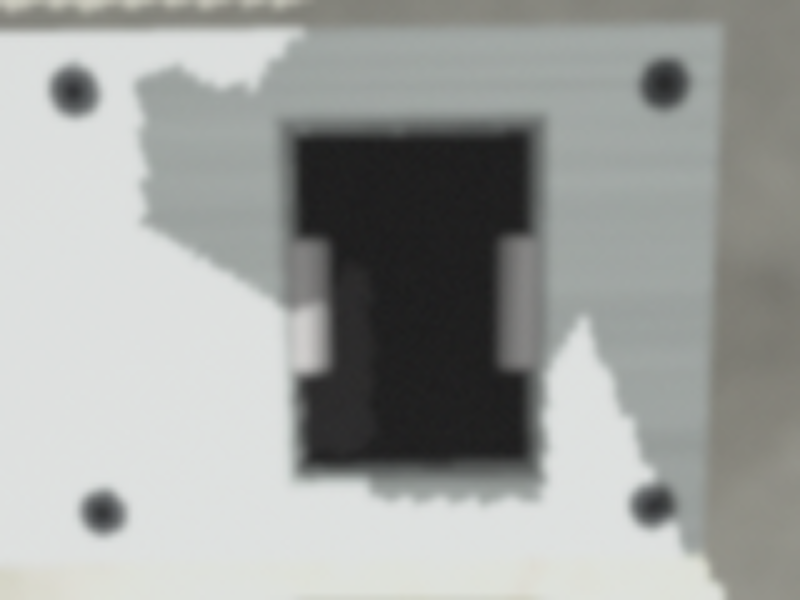

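```bash
python3 - <<'E'
from h import *
d=load("pics/w2.png")
f=lambda x,y:(195+x/5,85+y/5)
for L in ([(280,117),(545,118),(542,474),(294,478)],[(74,90),(665,83),(653,504),(103,512)]):
    c=np.array([pt(d,*f(*x),22) for x in L]);e=c[0]+c[1]-c[2]-c[3];g=c[0]+c[3]-c[1]-c[2]
    print(c[:,:2].tolist(),c.mean(0),np.hypot(*e)/2 if 0 else np.linalg.norm(e)/2,np.linalg.norm(g)/2,np.arctan2(e[1],e[0]),np.arctan2(-g[0],g[1]))
# held foot: top far edge
c=[pt(d,u,207,102.5+49-0) for u in (248,309)]
T=np.eye(3)
s=R.from_euler('xyz',[np.pi,0,-.254])
z=229.1-92.3+12
for u,v in ((248,207),(309,207)): print(s.inv().apply(pt(d,u,v,z)-np.array([466.35,89.53,229.14])))
P=np.array([pt(d,*f(653,504),22)]);print(d['fx'])
E
```

```text
[[555.2, 90.1], [543.1, 44.1], [480.5, 59.4], [491.7, 105.5]] [517.625  74.775  22.   ] 64.8916404477496 47.5007894671236 -0.23881166973328205 -0.24778692738098154
[[568.8, 124.5], [543.5, 22.0], [469.5, 40.2], [494.6, 142.8]] [519.1    82.375  22.   ] 76.31430075680439 105.6008641063131 -0.24148272949025026 -0.24095939216565937
[ 26.91842914 -14.70583465  80.34      ]
[26.96843442 17.72204686 80.34      ]
293.48550515067654
```

```bash
python3 - <<'E'
from h import *
to([517.3,75.7,125],-.243)
E
```

```text
t 3.65 pos [466.4  89.4 229.1] [ 3.141  0.    -0.255] cm [ 5.27  0.04 10.41] rv [ 0.001  0.    -0.012]
```

{"method": "send_rows", "body": {"rows": [[[3, 0, 2, 0, 0, -0.012], [5.3, 0.05, 5, 0, 0, -0.012], [5.3, 0.05, 8, 0, 0, -0.012], [5.3, 0.05, 10, 0, 0, -0.012], [5.3, 0.05, 10.4, 0, 0, -0.012], [5.3, 0.05, 10.4, 0, 0, -0.012], [5.3, 0.05, 10.4, 0, 0, -0.012], [5.3, 0.05, 10.4, 0, 0, -0.012]]]}}

```text
clock: 4.45
eef_pos: [518.6, 77.0, 126.2]
tool_rot: [-3.141, -0.002, -0.24]
force: [0.2, 0.0, 0.1]
width: 10.9
gripper_force: 58.6
```

```bash
python3 - <<'E'
from h import *
s,d=snap("side","pics/s2.png"); print(s["force"])
to([517.3,75.7,110],-.243)
cv2.imwrite("pics/s2c.png",cv2.cvtColor(cv2.resize(d["pixels"][190:310,130:290],None,fx=5,fy=5,interpolation=2),cv2.COLOR_RGB2BGR))
E
```

```text
[0.24728649 0.02734941 0.10021252]
t 4.5 pos [518.5  77.2 126.1] [-3.141e+00 -2.000e-03 -2.400e-01] cm [-0.09  0.17  1.61] rv [-0.001 -0.002  0.003]
```

View pics/s2c.png

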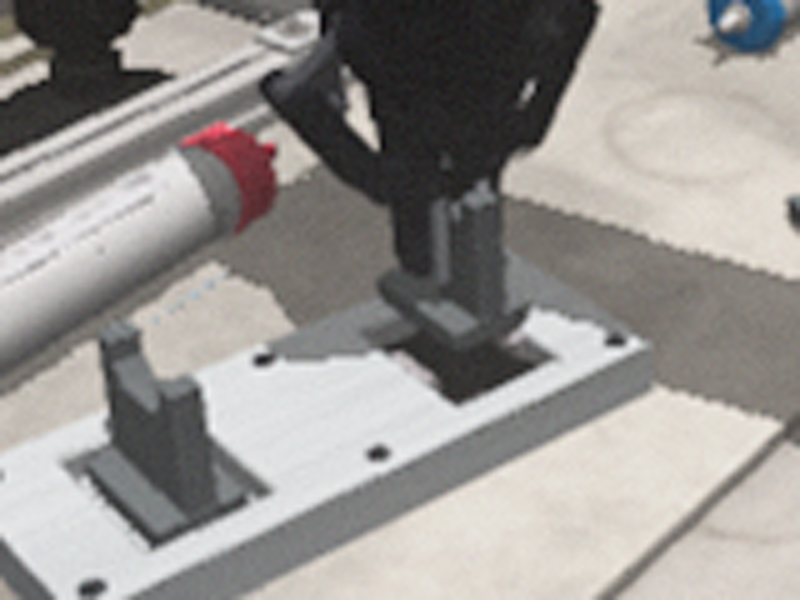

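The side view shows the foot level and centred over the pocket (crop 455,330), so I'll lower it.

{"method": "send_rows", "body": {"rows": [[[-0.1, 0.15, 0.8, 0, 0, 0], [-0.1, 0.15, 1.4, 0, 0, 0], [-0.1, 0.15, 1.8, 0, 0, 0], [-0.1, 0.15, 1.8, 0, 0, 0]]]}}

```text
clock: 4.9
eef_pos: [516.7, 76.3, 106.4]
tool_rot: [-3.141, 0.0, -0.24]
force: [1.3, 1.7, 0.6]
width: 10.8
gripper_force: 58.7
```

{"method": "send_rows", "body": {"rows": [[[0, 0, 0.3, 0, 0, 0], [0, 0, 0.5, 0, 0, 0], [0, 0, 0.7, 0, 0, 0], [0, 0, 0.7, 0, 0, 0], [0, 0, 0.7, 0, 0, 0]]]}}

```text
clock: 5.4
eef_pos: [516.9, 76.2, 102.2]
tool_rot: [-3.14, -0.001, -0.24]
force: [-4.6, 2.1, 25.5]
width: 11.0
gripper_force: 62.4
```

{"method": "send_rows", "body": {"rows": [[[0, 0, 0.1, 0, 0, 0], [0, 0, 0.1, 0, 0, 0], [0, 0, 0.1, 0, 0, 0]]]}}

```text
clock: 5.7
eef_pos: [516.8, 76.2, 102.2]
tool_rot: [-3.139, -0.001, -0.24]
force: [-6.1, 1.9, 36.3]
width: 11.0
gripper_force: 64.1
```

{"method": "send_rows", "body": {"rows": [[[0, 0, -0.2, 0, 0, 0], [0, 0, -0.2, 0, 0, 0], [0, 0, -0.2, 0, 0, 0], [0, 0, -0.2, 0, 0, 0]]], "grip": 100}}

```text
clock: 6.1
eef_pos: [516.3, 75.5, 100.4]
tool_rot: [3.141, 0.001, -0.24]
force: [0.7, -0.5, -0.5]
width: 52.1
gripper_force: 0.0
```

The part hit a hard stop: 36 N with no further travel. Released, I'll retreat straight up and look.

{"method": "send_rows", "body": {"rows": [[[0, 0, -2, 0, 0, 0], [0, 0, -5, 0, 0, 0], [0, 0, -9, 0, 0, 0], [-2, 0, -12, 0, 0, 0], [-6, 0, -13, 0, 0, 0], [-8, 0, -13, 0, 0, 0], [-8, 0, -13, 0, 0, 0]]]}}

```text
clock: 6.8
eef_pos: [435.7, 95.5, 230.9]
tool_rot: [3.141, 0.004, -0.238]
force: [-0.1, 0.1, -0.6]
width: 51.9
gripper_force: 0.0
```

```bash
python3 - <<'E'
from h import *
s,d=snap("side","pics/s3.png"); s,w=snap("wrist","pics/w3.png")
A=cv2.resize(d["pixels"][210:310,130:270],(800,571),interpolation=2)[:,:]
A=cv2.resize(d["pixels"][220:320,120:260],(560,400),interpolation=2)
B=cv2.resize(w["pixels"],(560,420))[:200]
cv2.imwrite("pics/s3c.png",cv2.cvtColor(np.vstack([A,B]),cv2.COLOR_RGB2BGR))
E
```

```text
(no output)
```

View pics/s3c.png

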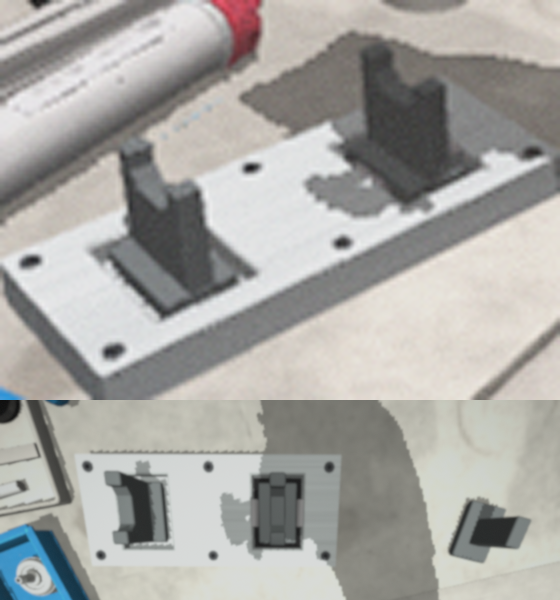

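Both saddles stand alike, with the foot sunk flush and centred in the pocket (crop 278,512). The TCP stopped at 102.2 mm against a predicted 102.3 mm, which matches fully seated.

```bash
python3 -c "
from cell import ctrl
print(ctrl.finish_job())"
```

```text
the job is handed in; nothing more can be done
None
```

The notched saddle is pressed fully home in the empty pocket, standing across the base like the fitted one, and released; the end stop was left alone and the job was handed in at about 7 s.

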